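Zero the torque dial, click it up four, set it

ROBOT

A 6-joint arm with a two-finger parallel gripper is mounted at the origin on the work surface; the furniture and walls round the work are solid. World frame = base frame: x ahead of the robot, y to its left, z up, the work surface at z = 0. Lengths are in m, angles in degrees, forces in N, time in s.
With the tool pointing down it reaches from about 0.3 to 0.75 m from the base axis. Payload 8.5 kg.
Tool frame: the origin (TCP) lies midway between the tips of the shut fingers; the grasp point (between the pads) lies 19 mm behind it (env.grip_depth is the distance from the TCP to the grasp point, in m); y points along the fingers, x is the direction in which the jaws open and shut, and the axes are right-handed (so a half turn about y gives the same grasp; the last joint's range is limited). The gripper opens to 85 mm and grips with 20 to 120 N. Pads are 22 mm wide; open, the fingers measure 114 mm over their backs; the gripper's body (76 mm by 85 mm) begins 54 mm behind the grasp point. The pads swing forward as they close: fully open they stand 13 mm farther back than shut.
Start: joints at [-85.961, 21.807, 74.336, -0, 83.858, -12.336], TCP at [0.155, -0.528, 0.231] pointing down, gripper open.
Joint ranges: [-178.18, 178.18], [-50.72, 133.34], [12.68, 142.11], [-81.47, 261.47], [9.98, 163.14], [-165.26, 165.26]. Speed limits (degrees/s): [136.94, 136.94, 180, 180, 180, 180].

INTERFACE

Orientations are given as a 3x3 rotation matrix whose columns are the frame's x, y, z axes.
In Python, from rig import env gives the robot as it stands.
- The arm moves only by the shell command python3 -m inch 'ROWS' [FORCE]. ROWS is JSON, a list that holds one entry, the list of rows, each a list of 7 numbers: the gripper command: -1 is shut, 1 is fully open, values between are in proportion, then the shift along the world's x, y, z in cm, then the turn, a rotation vector about the world's x, y, z in degrees. In form: [[[grip, dx, dy, dz, rx, ry, rz], ...]]. A call has 1 to 20 rows; each row is the pose to reach, as a shift and turn from the pose commanded when the call began; what a row does not reach only later rows make up. A row lasts 1/8 s, in which the tool goes at most 62.5 mm and 10.7 degrees, less where a joint would pass 70% of its speed; a pose out of reach is approached as far as the arm can. A call with a gripper value outside its range is refused whole. The fingers move at their own pace and stop on an object; FORCE is the grip in N (left out, the last holds). Time passes only in rows, so rows that repeat a pose let the fingers close. It gives the time, the measured TCP pose, the force and the opening at its end, in the units of the state.
- env.observe(): the state, without advancing time (a new reading comes with each control period).
- env.get_image(name): name is "side" or "top" or "wrist"; returns a dict with "frame" (400x640x3 uint8, red, green, blue), "mtx" (3x3 intrinsics, pixels), "distortion" ([k1, k2, p1, p2, k3] as OpenCV has them; the pictures are not rectified), "rvec" (rotation vector, rad) and "tvec" (3), from world to camera coordinates, as OpenCV has them. Camera axes: x right, y down, z forward; pixel columns grow to the right and rows downward; lengths in m; the calibration is good to about 2 mm. A picture is of the moment at which its call begins. There is no depth.
- env.close_job(): hands the job in, once; it reports no verdict.
The state is a dict: "time_s": time; "q": joint angles; "qvel": joint speeds; "joint_efforts": joint torques, N m; "position": TCP position; "tool_rot": TCP orientation; "ft_force": force on the tool from outside, world axes, zero at the start; "wrist_torque": the same for the moment, N m; "grip_width": finger opening in m.
Only numpy, scipy, OpenCV 4.12 (cv2) and the standard library are available. Lean on these libraries where they do the work, as an engineer would, in place of code of your own. Each camera call takes 0.05 s, during which the arm holds its last target.

TASK

The screwdriver control box has lost its torque setting. Wind the click dial anticlockwise until you feel it come up firmly against its end stop, without straining it, then turn it clockwise exactly four clicks without overshooting and let go. Then press the set key beside it gently all the way down and release it, leaving the things lying around the box where they are.

Things in the scene. Friction and masses are not known exactly. Their poses are not given: they have to be found in the camera images.
- box: control box of a bench screwdriver, fixed to the bench: grey rounded housing 130 (x) by 200 (y) by 56 mm high with an aluminium top panel at 56 mm, round socket on its front (-x) side. Origin at the centre of its underside, z up. The dial's axis stands upright on the panel at box x 0, y +50 mm; the set key at box x 0, y -55 mm.
- knob_mid (a point): centre of the grey ribbed round knob on the dial's upright axis: 40 mm in diameter, 32 mm high (16 mm above and below this point); z up, x turns with the knob. Grip it across its sides from above at any angle. Its lower end is 1 mm over the black dial disc.
- dial_mid (a point): centre of the top face of the black dial disc under the knob (disc 68 mm across, 6 mm high, top 7 mm over the panel). The knob has 0.4 rad of free play on the disc: on a reversal it turns almost freely (under 0.01 N m) by up to that much before it takes the disc along; how much of the play is taken up at the start is not known.
- dial_line (a point): rim end of the white line on the dial disc, 34 mm from the axis; at the end stop it meets the long mark on the panel (towards -x of the box)
- dial (a joint): angle of the dial disc, rad, growing clockwise seen from above; 0 at the hard anticlockwise end stop. It clicks into a notch every 0.524 rad (12 a turn; short marks on the panel); it starts in notch 1, 2 or 3; notch 4 is at 2.094. From notch to notch the knob needs up to 0.15 N m; past half-way the dial snaps into the next notch by itself, ahead of the knob.
- key_top (a point): centre of the top face of the round grey set key, 22 mm in diameter, in a black collar 38 mm across whose rim is 8 mm below this point while the key is up; moves with the key
- key (a joint): travel of the set key, m: 0 up, growing downward to 0.005 fully down; sprung, 1.5 N to start it moving, 5 N fully down
- nut: steel hexagon nut 19 x 22 x 9 mm lying loose on the box's panel; origin at the centre of its underside
- screwdriver: screwdriver 201 mm long, 32 mm high, lying loose behind the box; origin at the middle of its length, on the bench
- spanner: steel combination spanner 168 mm long, 6 mm high, lying loose in front of the box; origin at its middle, on the bench
- adapter: metal tube clamp 43 x 62 x 41 mm lying loose to the left of the box; origin at the centre of its underside
- mount (a joint): twist of the rubber-sprung bush that carries dial and knob, rad, clockwise positive: 0.2 rad for each N m put on the knob (a click's 0.15 N m: 0.03; -0.04 to -0.14 is a firm, safe 0.2 to 0.7 N m against the end stop). A reading of it is noisy; the torque at the wrist is the finer measure.

How it is judged (in metres and radians):
On the way, in this order (a step that is already met when the one before it is completed fails the run):
1. the dial is wound back to 0 and pressed firmly against its end stop (0.2 N m or more) (value of joint dial below 0.1 rad and value of joint mount below -0.04 rad), for 0.1 s.
2. the dial stands in notch 4, and the robot has let go of the knob (value of joint dial between 1.98 and 2.21 rad and contact force between the fingers and dial below 0.1 N), for 0.3 s.
3. the set key is pressed down (4 mm or more) (value of joint key above 0.004 m), for 0.1 s.
At the end, for the whole second after the job is handed in: the dial rests in notch 4 (2.094 rad, within 0.11) and the set key has been pressed and has come up again (less than 1 mm down) (value of joint dial between 1.98 and 2.21 rad and value of joint key below 0.001 m and velocity of joint dial between -0.05 and 0.05 rad/s); the robot touches nothing.
It fails at once if the dial is strained (more than 0.7 N m on the knob, either way) (value of joint mount below -0.14 rad or value of joint mount above 0.14 rad).
It fails at once if the dial is turned past notch 4 (value of joint dial above 2.45 rad).
It fails at once if the set key is pressed while the dial is not in notch 4 (value of joint key above 0.003 m and (value of joint dial below 1.9 rad or value of joint dial above 2.3 rad)).
It fails at once if the set key is pressed with more than 25 N (contact force between anything else and key above 25 N).
It fails at once if the nut, screwdriver, spanner or tube clamp is pushed more than 20 mm out of its place (distance of any of nut, screwdriver, spanner, adapter from where it was at the start of the episode above 0.02 m).
It also fails if it takes over 69 s, if anything falls off the work surface, if the arm or the gripper's body presses on something with over 40 N, if the wrist force passes 120 N, or if a joint passes its speed limit or range.

## Working session

There is one attempt and no reset: what is moved stays moved. The work goes in short steps, Python scripts to look and compute and a shell command to move; the robot and the scene stay as the last step left them, time stands still between calls to the robot, and variables do not carry over. Pictures are saved under pics/ and viewed, and the job is handed in when it is done.

```bash
mkdir -p pics; ls; python3 - <<'E'
from rig import env
import cv2
s=env.observe();print(s)
for n in("side","top","wrist"):
    d=env.get_image(n);cv2.imwrite(f"pics/{n}0.png",d["frame"][:,:,::-1]);print(n,d["mtx"],d["distortion"],d["rvec"],d["tvec"])
E
```

```text
pics
{'time_s': 0.0, 'q': array([-8.59591419e+01,  2.18413254e+01,  7.43859681e+01, -9.65741521e-04,
        8.38578463e+01, -1.23370954e+01]), 'qvel': array([-0.00793014, -0.01446028, -0.04584643,  0.05445736,  0.11836168,
       -0.14554722]), 'joint_efforts': array([-1.82819153e-03, -4.48465025e+01, -2.31281608e+01, -2.39991432e-04,
        4.77027294e-03,  2.68438178e-06]), 'position': array([ 0.15504454, -0.52738141,  0.23070149]), 'tool_rot': array([[ 2.81973961e-01, -1.21429977e-04,  9.59422050e-01],
       [-9.59420954e-01,  1.48109430e-03,  2.81973826e-01],
       [-1.45523461e-03, -9.99998896e-01,  3.01127562e-04]]), 'ft_force': array([ 0.30357529, -0.65198759,  0.08269941]), 'wrist_torque': array([ 0.0491068 , -0.03124164,  0.0166936 ]), 'grip_width': 0.08538184456675482}
side [[390.52825313   0.         321.6401692 ]
 [  0.         390.52825313 198.18976581]
 [  0.           0.           1.        ]] [0.00734993 0.         0.         0.         0.        ] [ 2.27826702 -0.2034105   0.0912361 ] [-0.54018267  0.16880399  0.80381566]
top [[399.57731012   0.         319.7627931 ]
 [  0.         399.57731012 197.94610292]
 [  0.           0.           1.        ]] [-0.09625345  0.          0.          0.          0.        ] [ 2.11912615 -2.1728687   0.13025436] [0.05398369 0.53683404 0.84479079]
wrist [[325.3424993    0.         320.29213277]
 [  0.         325.3424993  199.70769125]
 [  0.           0.           1.        ]] [-0.03056063  0.          0.          0.          0.        ] [-2.29679161  1.72044147  0.28162325] [-0.55006021 -0.03968078  0.38068605]
```

View pictures.

View pics/side0.png

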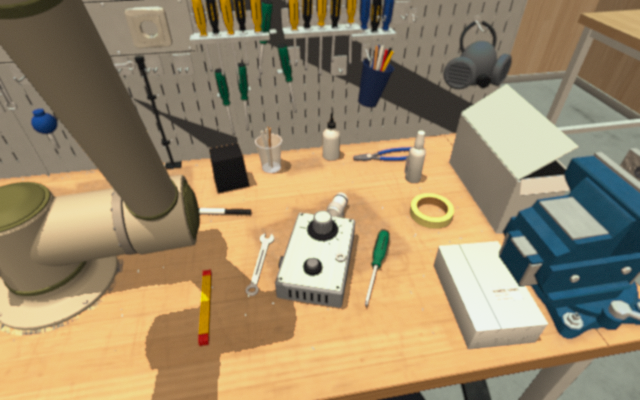

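View pics/top0.png

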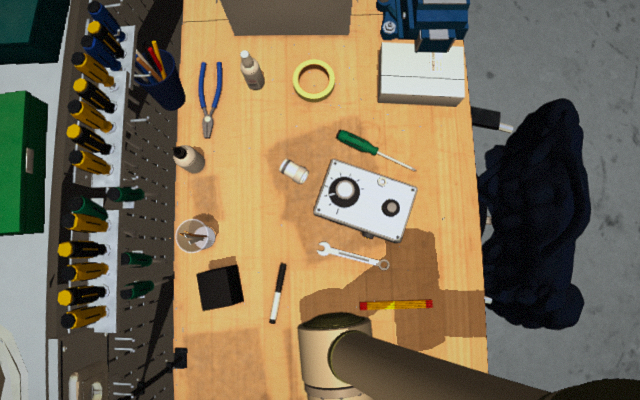

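View pics/wrist0.png

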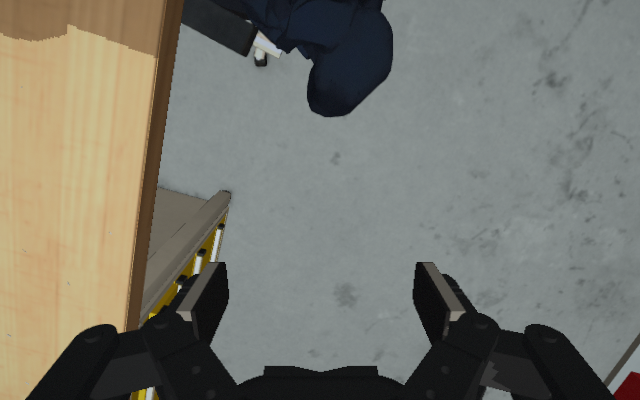

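```bash
python3 - <<'E'
import cv2
t=cv2.imread("pics/top0.png")[140:260,300:430];cv2.imwrite("pics/t0c.png",cv2.resize(t,(650,600),interpolation=cv2.INTER_CUBIC))
t=cv2.imread("pics/side0.png")[185:310,260:400];cv2.imwrite("pics/s0c.png",cv2.resize(t,(672,600),interpolation=cv2.INTER_CUBIC))
E
```

```text
(no output)
```

View pics/t0c.png

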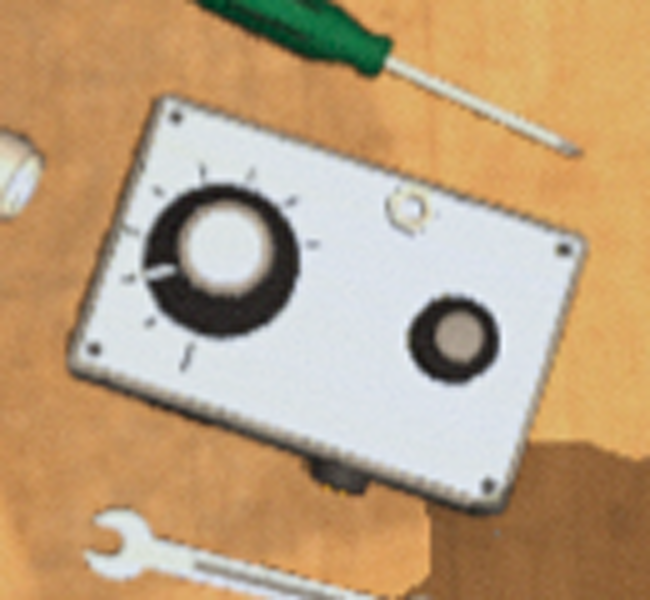

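View pics/s0c.png

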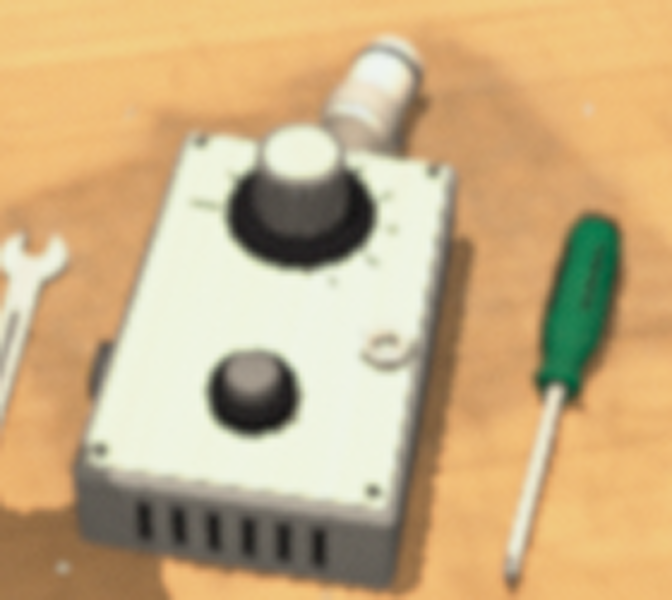

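```bash
cat > h.py <<'E'
import numpy as np, cv2
def ray(d,uv):
    R=cv2.Rodrigues(np.array(d["rvec"]))[0];t=np.array(d["tvec"]).ravel()
    p=cv2.undistortPoints(np.array([[uv]],float),np.array(d["mtx"]),np.array(d["distortion"])).ravel()
    return -R.T@t, R.T@np.array([p[0],p[1],1])
def onz(d,uv,z):
    o,r=ray(d,uv);return o+r*(z-o[2])/r[2]
def proj(d,P):
    return cv2.projectPoints(np.array(P,float).reshape(-1,1,3),np.array(d["rvec"]),np.array(d["tvec"]),np.array(d["mtx"]),np.array(d["distortion"]))[0].reshape(-1,2)
E
python3 - <<'E'
from rig import env
from h import *
np.set_printoptions(precision=4,suppress=True)
T=env.get_image("top");S=env.get_image("side")
tp=lambda u,v:(300+u/5-.4,140+v/5-.4); sp=lambda u,v:(260+u/4.8-.4,185+v/4.8-.4)
a=[onz(T,tp(*c),.056)for c in[(176,118),(564,250),(489,487),(94,350)]]
b=[onz(S,sp(*c),.056)for c in[(434,172),(373,491),(98,450),(201,141)]]
for x,n in((a,'T'),(b,'S')):
    print(n,*x,'mean',np.mean(x,0))
    y=x[0]+x[3]-x[1]-x[2]; print(np.degrees(np.arctan2(-y[0],y[1])))
print('disc',onz(T,tp(222,261),.063),onz(S,sp(302,212),.063))
print('knobtop',onz(T,tp(225,248),.096),onz(S,sp(302,156),.096))
print('key',onz(T,tp(460,336),.069),onz(S,sp(252,373),.069))
print('nut',onz(T,tp(408,209),.062),onz(S,sp(387,347),.062))
print('line',onz(T,tp(148,275),.063))
print('long',onz(T,tp(188,355),.056))
E
```

```text
T [0.611  0.0057 0.056 ] [ 0.5484 -0.1607  0.056 ] [ 0.4471 -0.1231  0.056 ] [0.5102 0.0438 0.056 ] mean [ 0.5292 -0.0586  0.056 ]
-20.661934890905925
S [0.6138 0.0096 0.056 ] [ 0.55   -0.1577  0.056 ] [ 0.4476 -0.1194  0.056 ] [0.512 0.049 0.056] mean [ 0.5308 -0.0547  0.056 ]
-20.88453434811618
disc [ 0.5463 -0.012   0.063 ] [ 0.5487 -0.0116  0.063 ]
knobtop [ 0.5468 -0.0117  0.096 ] [ 0.5489 -0.0104  0.096 ]
key [ 0.5107 -0.1115  0.069 ] [ 0.5119 -0.1026  0.069 ]
nut [ 0.567  -0.0929  0.062 ] [ 0.5694 -0.0931  0.062 ]
line [0.5411 0.0199 0.063 ]
long [0.507  0.0036 0.056 ]
```

```bash
python3 -m inch '[[[1,39.3,51.7,-2,0,0,44],[1,39.3,51.7,-2,0,0,44],[1,39.3,51.7,-2,0,0,44],[1,39.3,51.7,-2,0,0,44],[1,39.3,51.7,-2,0,0,44],[1,39.3,51.7,-2,0,0,44],[1,39.3,51.7,-2,0,0,44],[1,39.3,51.7,-2,0,0,44],[1,39.3,51.7,-2,0,0,44],[1,39.3,51.7,-2,0,0,44],[1,39.3,51.7,-2,0,0,44],[1,39.3,51.7,-2,0,0,44],[1,39.3,51.7,-2,0,0,44],[1,39.3,51.7,-2,0,0,44],[1,39.3,51.7,-2,0,0,44],[1,39.3,51.7,-2,0,0,44]]]' 60; python3 - <<'E'
from rig import env
from h import *
np.set_printoptions(precision=4,suppress=True)
s=env.observe()
for k in s: print(k,s[k])
d=env.get_image("wrist");cv2.imwrite("pics/w1.png",d["frame"][:,:,::-1])
print(proj(d,[[.5478,-.0105,.096],[.5478,-.0105,.063],[.5105,-.1075,.069]]))
E
```

```text
time_s: 2.25
position: [0.5479, -0.0111, 0.2114]
tool_rot: [[0.869, 0.0, 0.495], [-0.495, -0.0, 0.869], [0.0, -1.0, 0.0]]
ft_force: [-0.8, 0.0, -0.2]
grip_width: 0.0857
time_s 2.25
q [-13.5362  22.4725  76.6777  -0.0018  80.8398  16.1252]
qvel [ 0.3033  0.1445 -0.0873  0.094   0.0084  0.0127]
joint_efforts [ -0.0877 -44.9622 -22.5993  -0.0029   0.0002  -0.002 ]
position [ 0.5479 -0.0111  0.2114]
tool_rot [[ 0.869   0.0002  0.4949]
 [-0.4949 -0.0001  0.869 ]
 [ 0.0002 -1.      0.    ]]
ft_force [-0.7848  0.0456 -0.1506]
wrist_torque [-0.0142 -0.0281 -0.0419]
grip_width 0.08566376048090374
[[318.4798 194.2218]
 [318.6721 183.4658]
 [334.3055 282.9115]]
```

View pics/w1.png

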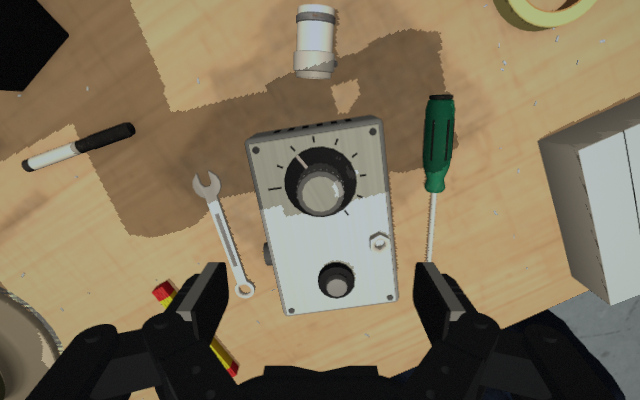

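```bash
python3 -m inch '[[[1,0.06,0.09,-4,0,0,0],[1,0.06,0.09,-9,0,0,0],[1,0.06,0.09,-12,0,0,0],[1,0.06,0.09,-14.4,0,0,0],[1,0.06,0.09,-14.4,0,0,0],[1,0.06,0.09,-14.4,0,0,0]]]' 60; python3 - <<'E'
from rig import env
from h import *
np.set_printoptions(precision=4,suppress=True)
s=env.observe()
print(s["position"],s["ft_force"],s["wrist_torque"])
d=env.get_image("wrist");cv2.imwrite("pics/w2.png",d["frame"][:,:,::-1])
E
```

```text
time_s: 3.05
position: [0.5492, -0.0099, 0.0683]
tool_rot: [[0.869, 0.002, 0.494], [-0.494, -0.0, 0.869], [0.002, -1.0, 0.0]]
ft_force: [-0.1, 0.2, 0.3]
grip_width: 0.0852
[ 0.5492 -0.0099  0.0683] [-0.0565  0.1873  0.2972] [ 0.036   0.058  -0.0202]
```

View pics/w2.png

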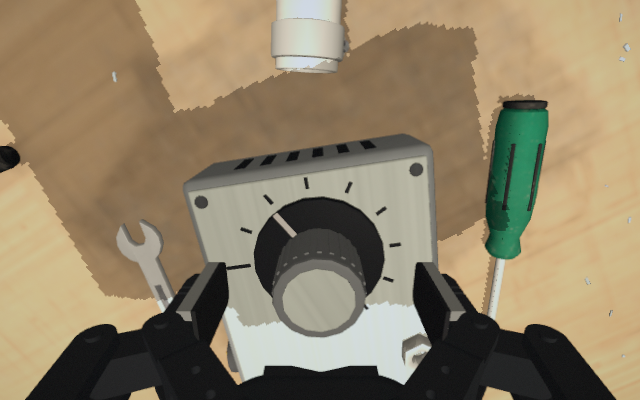

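```bash
cat > o.py <<'E'
from rig import env
import numpy as np
np.set_printoptions(precision=4,suppress=True)
s=env.observe();x=s["tool_rot"][:,0]
print("t",s["time_s"],"p",s["position"],"F",s["ft_force"],"M",s["wrist_torque"],"yaw",np.degrees(np.arctan2(x[1],x[0])).round(2),"w",round(s["grip_width"],4),"q6",s["q"][5].round(1),"tau6",s["joint_efforts"][5].round(3))
E
python3 -m inch '[[[-1,0,0,-0.1,0,0,0],[-1,0,0,-0.1,0,0,0],[-1,0,0,-0.1,0,0,0],[-1,0,0,-0.1,0,0,0],[-1,0,0,-0.1,0,0,0],[-1,0,0,-0.1,0,0,0],[-1,0,0,-0.1,0,0,0],[-1,0,0,-0.1,0,0,0]]]' 50; python3 o.py
```

```text
time_s: 4.1
position: [0.5486, -0.0096, 0.0669]
tool_rot: [[0.869, 0.0, 0.494], [-0.494, 0.0, 0.869], [0.0, -1.0, 0.0]]
ft_force: [-2.0, -0.5, 6.5]
grip_width: 0.0389
t 4.1 p [ 0.5486 -0.0096  0.0669] F [-1.9936 -0.475   6.5065] M [ 0.0829  0.4164 -0.0597] yaw -29.62 w 0.0389 q6 16.2 tau6 -0.004
```

```bash
python3 -m inch '[[[-1,0,0,0,0,0,5],[-1,0,0,0,0,0,10],[-1,0,0,0,0,0,10]]]'; python3 o.py;  python3 -m inch '[[[-1,0,0,0,0,0,8],[-1,0,0,0,0,0,16],[-1,0,0,0,0,0,16]]]';  python3 o.py; python3 -m inch '[[[-1,0,0,0,0,0,8],[-1,0,0,0,0,0,16],[-1,0,0,0,0,0,16]]]';  python3 o.py
```

```text
time_s: 4.47
position: [0.5484, -0.0096, 0.0668]
tool_rot: [[0.942, -0.0, 0.335], [-0.335, 0.0, 0.942], [-0.0, -1.0, 0.0]]
ft_force: [-2.5, 0.2, 6.4]
grip_width: 0.0389
t 4.475 p [ 0.5484 -0.0096  0.0668] F [-2.5072  0.2419  6.4174] M [ 0.2368  0.4958 -0.0651] yaw -19.57 w 0.0389 q6 6.2 tau6 -0.382
time_s: 4.85
position: [0.5481, -0.0095, 0.0668]
tool_rot: [[0.998, -0.001, 0.062], [-0.062, 0.0, 0.998], [-0.001, -1.0, 0.0]]
ft_force: [-4.8, 2.0, 7.5]
grip_width: 0.0387
t 4.85 p [ 0.5481 -0.0095  0.0668] F [-4.8354  2.0051  7.5295] M [0.1788 0.673  0.0059] yaw -3.53 w 0.0387 q6 -9.8 tau6 -0.591
time_s: 5.22
position: [0.5478, -0.0095, 0.0668]
tool_rot: [[0.976, -0.002, -0.216], [0.216, 0.0, 0.976], [-0.002, -1.0, 0.001]]
ft_force: [-5.7, 1.0, 7.6]
grip_width: 0.0387
t 5.225 p [ 0.5478 -0.0095  0.0668] F [-5.6823  0.9981  7.6213] M [ 0.1225  0.9169 -0.064 ] yaw 12.47 w 0.0387 q6 -25.8 tau6 -0.644
```

```bash
for i in 1; do python3 -m inch '[[[-1,-0.1,0,0,0,0,3],[-1,-0.1,0,0,0,0,6],[-1,-0.1,0,0,0,0,6]]]' >/dev/null; python3 o.py;python3 -m inch '[[[-1,0,0,0,0,0,3],[-1,0,0,0,0,0,5],[-1,0,0,0,0,0,5]]]' >/dev/null; python3 o.py; python3 -m inch '[[[-1,0,0,0,0,0,2],[-1,0,0,0,0,0,4],[-1,0,0,0,0,0,4]]]' >/dev/null; python3 o.py; done
```

```text
t 5.6 p [ 0.5476 -0.0096  0.0669] F [-2.0954  1.5939  5.9523] M [ 0.277   0.3856 -0.1426] yaw 18.39 w 0.0383 q6 -31.8 tau6 -0.337
t 5.975 p [ 0.5475 -0.0096  0.0669] F [-2.5541  0.7021  5.1281] M [ 0.1536  0.4376 -0.0597] yaw 23.39 w 0.0389 q6 -36.8 tau6 -0.213
t 6.35 p [ 0.5474 -0.0096  0.0669] F [-2.8298  1.2903  7.4943] M [ 0.1718  0.4984 -0.0492] yaw 27.4 w 0.0391 q6 -40.8 tau6 -0.148
```

```bash
python3 -m inch '[[[-1,0,0,0,0,0,2],[-1,0,0,0,0,0,4],[-1,0,0,0,0,0,4]]]' >/dev/null; python3 o.py;python3 -m inch '[[[-1,0,0,0,0,0,2],[-1,0,0,0,0,0,3],[-1,0,0,0,0,0,3]]]' >/dev/null; python3 o.py; python3 - <<'E'
from rig import env
import cv2
d=env.get_image("wrist");cv2.imwrite("pics/w3.png",d["frame"][:,:,::-1])
E
```

```text
t 6.725 p [ 0.5474 -0.0097  0.0669] F [-3.0068  1.4014  5.3849] M [ 0.1006  0.5472 -0.0533] yaw 31.4 w 0.0389 q6 -44.8 tau6 -0.148
t 7.1 p [ 0.5473 -0.0097  0.0669] F [-3.9099  1.4383  7.1246] M [ 0.0617  0.5302 -0.0115] yaw 34.39 w 0.0388 q6 -47.8 tau6 -0.075
```

View pics/w3.png

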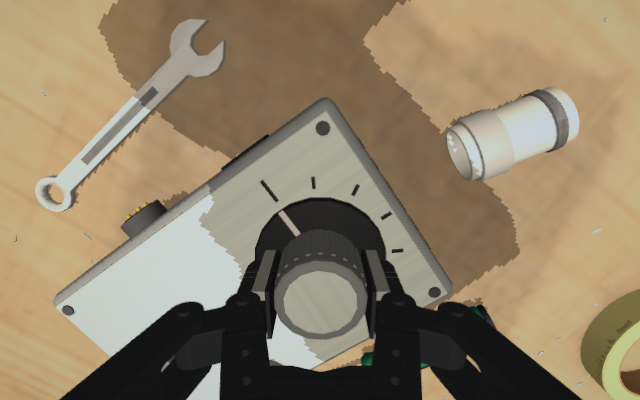

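```bash
for k in 1 2 3; do :; done; python3 -m inch '[[[-1,0,0,0,0,0,1],[-1,0,0,0,0,0,2],[-1,0,0,0,0,0,2]]]' >/dev/null; python3 o.py;python3 -m inch '[[[-1,0,0,0,0,0,1],[-1,0,0,0,0,0,2],[-1,0,0,0,0,0,2]]]' >/dev/null; python3 o.py;python3 -m inch '[[[-1,0,0,0,0,0,1],[-1,0,0,0,0,0,2],[-1,0,0,0,0,0,2]]]' >/dev/null; python3 o.py
```

```text
t 7.525 p [ 0.5473 -0.0097  0.0668] F [-3.2176  0.9207  7.4063] M [ 0.1241  0.5635 -0.0306] yaw 36.39 w 0.0389 q6 -49.8 tau6 -0.073
t 7.9 p [ 0.5473 -0.0097  0.0669] F [-3.7795 -0.5139  6.6381] M [ 0.0314  0.599  -0.0223] yaw 38.4 w 0.0389 q6 -51.8 tau6 -0.074
t 8.275 p [ 0.5472 -0.0098  0.0668] F [-3.9115 -0.4269  7.0638] M [ 0.0293  0.586  -0.0554] yaw 40.39 w 0.0387 q6 -53.8 tau6 -0.131
```

```bash
python3 -m inch '[[[-1,0,0,0,0,0,1],[-1,0,0,0,0,0,2],[-1,0,0,0,0,0,2]]]' >/dev/null; python3 o.py;python3 -m inch '[[[-1,0,0,0,0,0,1],[-1,0,0,0,0,0,2],[-1,0,0,0,0,0,2]]]' >/dev/null; python3 o.py
```

```text
t 8.65 p [ 0.5472 -0.0098  0.0668] F [-4.1601  0.2297  6.1615] M [ 0.      0.6957 -0.2281] yaw 42.37 w 0.0389 q6 -55.8 tau6 -0.269
t 9.025 p [ 0.5472 -0.0098  0.0668] F [-4.5616 -0.6004  6.8562] M [-0.0593  0.6621 -0.3083] yaw 44.35 w 0.0386 q6 -57.8 tau6 -0.408
```

```bash
python3 -m inch '[[[-1,0,0,0,0,0,1],[-1,0,0,0,0,0,2],[-1,0,0,0,0,0,2],[-1,0,0,0,0,0,2]]]' >/dev/null; python3 o.py;python3 -m inch '[[[-1,0,0,0,0,0,0],[-1,0,0,0,0,0,0]]]' >/dev/null; python3 o.py
python3 - <<'E'
from rig import env
import cv2
d=env.get_image("wrist");cv2.imwrite("pics/w4.png",d["frame"][:,:,::-1])
E
```

```text
t 9.525 p [ 0.5472 -0.0098  0.0668] F [-4.0478  0.1718  7.2711] M [-0.0265  0.6995 -0.5126] yaw 46.32 w 0.0388 q6 -59.7 tau6 -0.474
t 9.775 p [ 0.5472 -0.0098  0.0668] F [-4.4864  0.4966  6.2159] M [-0.0224  0.7666 -0.477 ] yaw 46.32 w 0.0387 q6 -59.7 tau6 -0.472
```

View pics/w4.png

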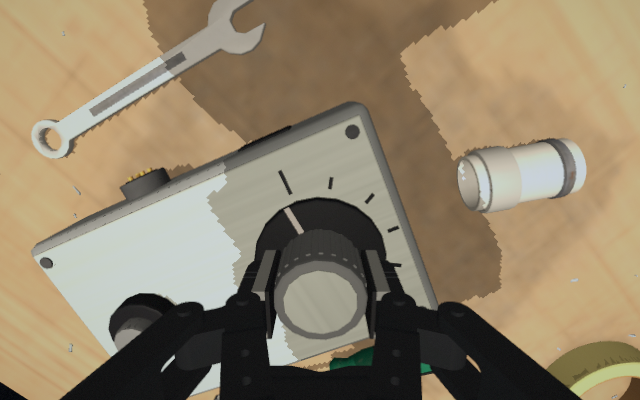

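```bash
python3 -m inch '[[[-1,0,0,0,0,0,-4],[-1,0,0,0,0,0,-8],[-1,0,0,0,0,0,-12],[-1,0,0,0,0,0,-16],[-1,0,0,0,0,0,-20],[-1,0,0,0,0,0,-24],[-1,0,0,0,0,0,-24]]]' >/dev/null; python3 o.py
python3 -m inch '[[[-1,0,0,0,0,0,-3],[-1,0,0,0,0,0,-6],[-1,0,0,0,0,0,-6]]]' >/dev/null; python3 o.py
python3 -m inch '[[[-1,0,0,0,0,0,-3],[-1,0,0,0,0,0,-6],[-1,0,0,0,0,0,-6]]]' >/dev/null; python3 o.py
python3 -m inch '[[[-1,0,0,0,0,0,-3],[-1,0,0,0,0,0,-6],[-1,0,0,0,0,0,-6]]]' >/dev/null; python3 o.py
python3 - <<'E'
from rig import env
import cv2
d=env.get_image("wrist");cv2.imwrite("pics/w5.png",d["frame"][:,:,::-1])
E
```

```text
t 10.7 p [ 0.5475 -0.0096  0.0669] F [-2.8979  1.5186  5.3517] M [ 0.1935  0.4273 -0.0432] yaw 22.33 w 0.0385 q6 -35.7 tau6 0.292
t 11.075 p [ 0.5477 -0.0096  0.0669] F [-1.5645  0.8768  5.2659] M [ 0.2826  0.312  -0.0081] yaw 16.35 w 0.0383 q6 -29.8 tau6 0.218
t 11.45 p [ 0.5478 -0.0095  0.0669] F [-2.4033  1.6379  5.9313] M [0.2694 0.2852 0.0848] yaw 10.36 w 0.0388 q6 -23.8 tau6 0.314
t 11.825 p [ 0.5479 -0.0096  0.0669] F [-1.9254  1.3198  5.8516] M [0.3783 0.1414 0.1099] yaw 4.4 w 0.0385 q6 -17.8 tau6 0.347
```

View pics/w5.png

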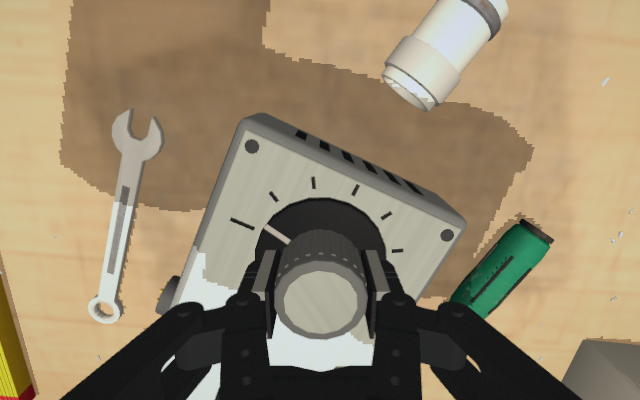

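```bash
python3 -m inch '[[[-1,0,0,0,0,0,-4],[-1,0,0,0,0,0,-8],[-1,0,0,0,0,0,-12],[-1,0,0,0,0,0,-16],[-1,0,0,0,0,0,-16]]]' >/dev/null; python3 o.py
python3 -m inch '[[[-1,0,0,0,0,0,-4],[-1,0,0,0,0,0,-8],[-1,0,0,0,0,0,-12],[-1,0,0,0,0,0,-16],[-1,0,0,0,0,0,-20],[-1,0,0,0,0,0,-24],[-1,0,0,0,0,0,-24]]]' >/dev/null; python3 o.py
python3 -m inch '[[[-1,0,0,0,0,0,-4],[-1,0,0,0,0,0,-8],[-1,0,0,0,0,0,-12],[-1,0,0,0,0,0,-16],[-1,0,0,0,0,0,-20],[-1,0,0,0,0,0,-24],[-1,0,0,0,0,0,-27],[-1,0,0,0,0,0,-27]]]' >/dev/null; python3 o.py
python3 - <<'E'
from rig import env
import cv2
d=env.get_image("wrist");cv2.imwrite("pics/w6.png",d["frame"][:,:,::-1])
E
```

```text
t 12.5 p [ 0.5482 -0.0096  0.0669] F [0.5282 3.2525 5.7015] M [ 0.4215 -0.0891 -0.0301] yaw -11.57 w 0.0384 q6 -1.8 tau6 0.347
t 13.375 p [ 0.5485 -0.0098  0.0669] F [2.0581 2.3436 5.6269] M [ 0.3231 -0.4378  0.0158] yaw -35.52 w 0.039 q6 22.1 tau6 0.359
t 14.375 p [ 0.5488 -0.0102  0.0669] F [ 5.0949 -0.1857  4.9189] M [-0.0731 -0.8769 -0.005 ] yaw -62.49 w 0.039 q6 49.1 tau6 0.283
```

View pics/w6.png

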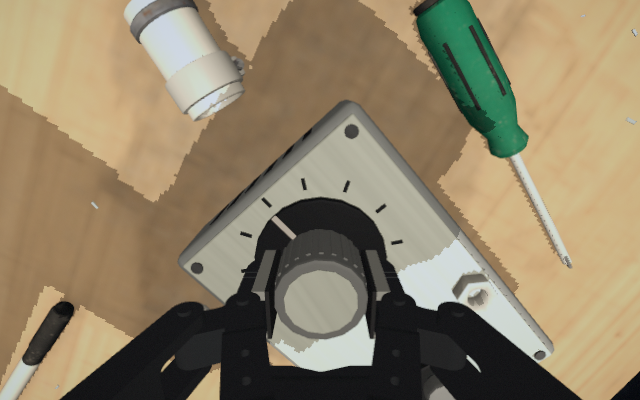

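```bash
python3 -m inch '[[[-1,0.1,0,0,0,0,-4],[-1,0.1,0,0,0,0,-8],[-1,0.1,0,0,0,0,-12],[-1,0.1,0,0,0,0,-16],[-1,0.1,0,0,0,0,-19],[-1,0.1,0,0,0,0,-19]]]' >/dev/null; python3 o.py
python3 -m inch '[[[-1,0,0,0,0,0,-2],[-1,0,0,0,0,0,-4],[-1,0,0,0,0,0,-4]]]' >/dev/null; python3 o.py
python3 -m inch '[[[-1,0,0,0,0,0,-2],[-1,0,0,0,0,0,-4],[-1,0,0,0,0,0,-4]]]' >/dev/null; python3 o.py
python3 -m inch '[[[-1,0,0,0,0,0,-2],[-1,0,0,0,0,0,-4],[-1,0,0,0,0,0,-4]]]' >/dev/null; python3 o.py
python3 - <<'E'
from rig import env
import cv2
d=env.get_image("wrist");cv2.imwrite("pics/w7.png",d["frame"][:,:,::-1])
E
```

```text
t 15.175 p [ 0.549  -0.0105  0.0668] F [ 2.2561 -2.5488  7.213 ] M [-0.5071 -0.306   0.1976] yaw -81.49 w 0.0387 q6 68.1 tau6 0.337
t 15.55 p [ 0.549  -0.0105  0.0668] F [ 2.5825 -3.4698  6.9066] M [-0.557  -0.2415  0.0902] yaw -85.48 w 0.0388 q6 72.1 tau6 0.251
t 15.925 p [ 0.549  -0.0107  0.0668] F [ 2.2227 -4.2932  6.6086] M [-0.633  -0.2723 -0.0342] yaw -89.49 w 0.0383 q6 76.1 tau6 0.144
t 16.3 p [ 0.549  -0.0107  0.0668] F [ 1.149  -3.5309  5.9042] M [-0.7009 -0.2785  0.0186] yaw -93.49 w 0.0387 q6 80.1 tau6 0.15
```

View pics/w7.png

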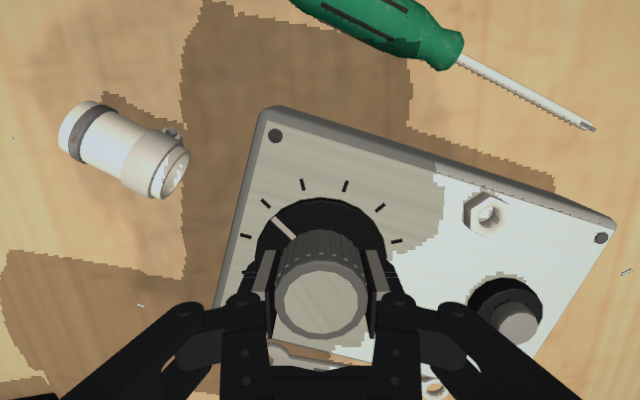

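```bash
python3 -m inch '[[[1,0,0,0,0,0,0],[1,0,0,0,0,0,0],[1,0,0,0,0,0,0],[1,0,0,0,0,0,0],[1,0,0,0,0,0,0],[1,0,0,3,0,0,0],[1,0,0,7,0,0,0],[1,0,0,7,0,0,0]]]' ; python3 o.py
python3 - <<'E'
from rig import env
from h import *
d=env.get_image("wrist");cv2.imwrite("pics/w8.png",d["frame"][:,:,::-1])
T=env.get_image("top");cv2.imwrite("pics/t8.png",cv2.resize(T["frame"][140:260,300:430,::-1],(650,600),interpolation=cv2.INTER_CUBIC))
E
```

```text
time_s: 17.35
position: [0.5499, -0.01, 0.139]
tool_rot: [[-0.063, 0.006, 0.998], [-0.998, -0.001, -0.063], [0.001, -1.0, 0.006]]
ft_force: [-0.8, -1.0, -0.5]
grip_width: 0.0853
t 17.35 p [ 0.5499 -0.01    0.139 ] F [-0.785  -1.0455 -0.5296] M [-0.03   -0.0319 -0.0138] yaw -93.61 w 0.0853 q6 80.2 tau6 0.001
```

View pics/w8.png

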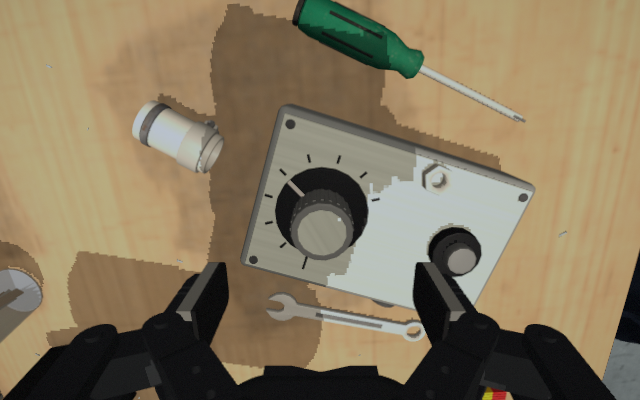

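```bash
python3 -m inch '[[[-1,0,0,2,0,0,0],[-1,0,0,2,0,0,0]]]' ; python3 - <<'E'
from rig import env
import cv2
from h import *
d=env.get_image("wrist");f=d["frame"][:,:,::-1];cv2.imwrite("pics/w9.png",f)
print(proj(d,[[.5105,-.1075,.069],[.5105,-.1075,.064],[.549,-.0102,.096]]))
cv2.imwrite("pics/w9c.png",cv2.resize(f[180:320,250:510],None,fx=3,fy=3,interpolation=cv2.INTER_CUBIC))
print(env.observe()["position"])
E
```

```text
time_s: 17.7
position: [0.5488, -0.0098, 0.1561]
tool_rot: [[-0.063, 0.0, 0.998], [-0.998, -0.0, -0.063], [-0.0, -1.0, 0.0]]
ft_force: [0.2, -0.7, 0.2]
grip_width: 0.0513
[[447.39970986 245.54888437]
 [445.09694634 242.73447471]
 [320.70068431 220.70906563]]
[ 0.54838012 -0.00972107  0.15535084]
```

View pics/w9c.png

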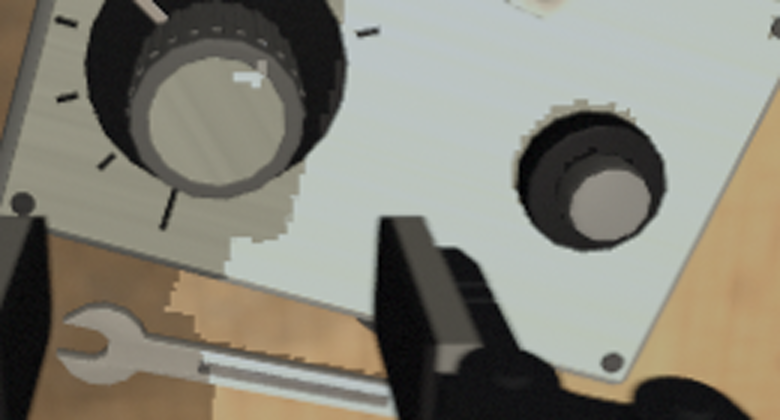

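```bash
python3 - <<'E'
from rig import env
from h import *
D=[env.get_image(n) for n in("top","side","wrist")]
P=[(391.6,206.8),(312.1,262.3),(453.4,248)]
A=np.zeros((3,3));b=np.zeros(3);L=[]
for d,p in zip(D,P):
    o,r=ray(d,p);r/=np.linalg.norm(r);M=np.eye(3)-np.outer(r,r);A+=M;b+=M@o;L.append((o,M))
x=np.linalg.solve(A,b);print(x,[np.linalg.norm(M@(x-o)) for o,M in L])
for z in(.069,.075,.08,.085,.09):print(z,[onz(d,p,z)[:2].round(4) for d,p in zip(D,P)])
print(env.observe()["position"])
E
```

```text
[ 0.51077337 -0.10933991  0.07622722] [np.float64(0.0012126726977581058), np.float64(0.0006889847559294588), np.float64(0.0008727875499930271)]
0.069 [array([ 0.5107, -0.1115]), array([ 0.5119, -0.1025]), array([ 0.5077, -0.1118])]
0.075 [array([ 0.5101, -0.1105]), array([ 0.5112, -0.1075]), array([ 0.511 , -0.1092])]
0.08 [array([ 0.5096, -0.1096]), array([ 0.5106, -0.1116]), array([ 0.5137, -0.1071])]
0.085 [array([ 0.509 , -0.1088]), array([ 0.51  , -0.1157]), array([ 0.5164, -0.105 ])]
0.09 [array([ 0.5085, -0.1079]), array([ 0.5095, -0.1198]), array([ 0.5191, -0.1029])]
[ 0.5482057  -0.00967339  0.15512614]
```

```bash
python3 -m inch '[[[-1,-1.9,-5,0,0,0,0],[-1,-3.74,-9.9,0,0,0,0],[-1,-3.74,-9.9,-2,0,0,0],[-1,-3.74,-9.9,-5,0,0,0],[-1,-3.74,-9.9,-6,0,0,0],[-1,-3.74,-9.9,-6,0,0,0],[-1,-3.74,-9.9,-6,0,0,0]]]' ; python3 o.py
python3 - <<'E'
from rig import env
import cv2
d=env.get_image("wrist");cv2.imwrite("pics/w10.png",d["frame"][:,:,::-1])
f=env.get_image("side")["frame"][:,:,::-1];cv2.imwrite("pics/s10.png",cv2.resize(f[185:310,250:390],None,fx=4.8,fy=4.8,interpolation=cv2.INTER_CUBIC))
E
```

```text
time_s: 18.77
position: [0.5118, -0.1088, 0.0971]
tool_rot: [[-0.063, 0.001, 0.998], [-0.998, -0.001, -0.063], [0.001, -1.0, 0.001]]
ft_force: [-0.1, 0.1, -0.4]
grip_width: -0.0003
t 18.775 p [ 0.5118 -0.1088  0.0971] F [-0.0776  0.0686 -0.4056] M [ 0.0003 -0.0434  0.0303] yaw -93.61 w -0.0003 q6 68.6 tau6 -0.0
```

View pics/w10.png

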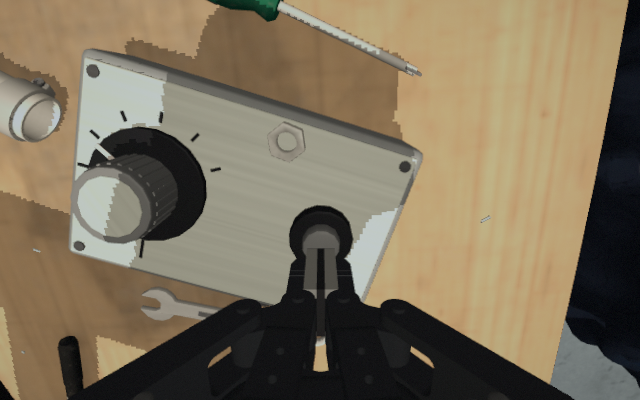

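View pics/s10.png

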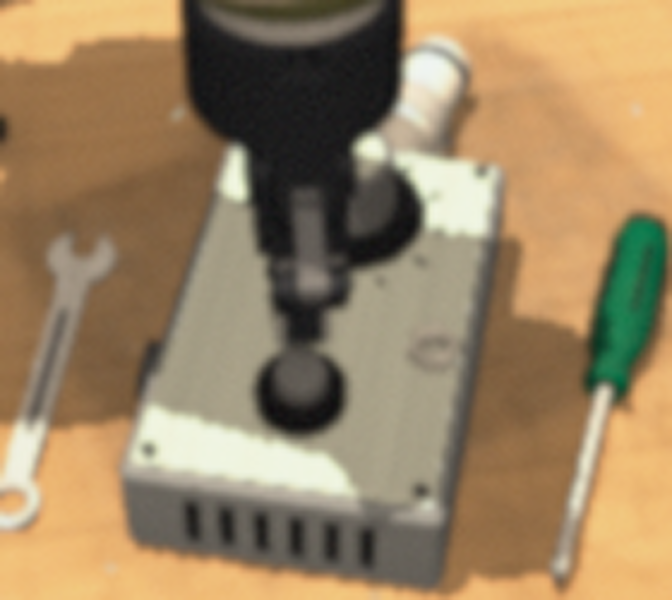

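```bash
python3 -m inch '[[[-1,0,0,-0.5,0,0,0],[-1,0,0,-1.0,0,0,0],[-1,0,0,-1.5,0,0,0],[-1,0,0,-1.5,0,0,0]]]' >/dev/null; python3 o.py; python3 -m inch '[[[-1,0,0,-0.1,0,0,0],[-1,0,0,-0.2,0,0,0],[-1,0,0,-0.2,0,0,0]]]' >/dev/null; python3 o.py;python3 -m inch '[[[-1,0,0,-0.1,0,0,0],[-1,0,0,-0.1,0,0,0]]]' >/dev/null; python3 o.py;python3 -m inch '[[[-1,0,0,-0.1,0,0,0],[-1,0,0,-0.1,0,0,0]]]' >/dev/null; python3 o.py
```

```text
t 19.375 p [ 0.511  -0.1087  0.0808] F [-0.1784  0.077   0.2203] M [ 0.035  -0.0203  0.037 ] yaw -93.63 w -0.0001 q6 68.6 tau6 -0.0
t 19.75 p [ 0.5113 -0.1088  0.0793] F [-0.525   0.2941  0.4328] M [ 0.0071 -0.0178  0.0091] yaw -93.62 w -0.0001 q6 68.6 tau6 0.0
t 20.0 p [ 0.5112 -0.1088  0.0783] F [ 0.143  -0.0174 -0.3464] M [-0.0007 -0.0224  0.0409] yaw -93.63 w -0.0001 q6 68.6 tau6 -0.0
t 20.25 p [ 0.5112 -0.1088  0.0773] F [0.2644 0.0997 0.7504] M [0.0403 0.0501 0.0123] yaw -93.63 w 0.0002 q6 68.6 tau6 -0.0
```

```bash
for i in 1; do python3 -m inch '[[[-1,0,0,-0.1,0,0,0],[-1,0,0,-0.1,0,0,0]]]' >/dev/null; python3 o.py;python3 -m inch '[[[-1,0,0,-0.1,0,0,0],[-1,0,0,-0.1,0,0,0]]]' >/dev/null; python3 o.py;python3 -m inch '[[[-1,0,0,-0.1,0,0,0],[-1,0,0,-0.1,0,0,0]]]' >/dev/null; python3 o.py;python3 -m inch '[[[-1,0,0,-0.1,0,0,0],[-1,0,0,-0.1,0,0,0]]]' >/dev/null; python3 o.py; done
```

```text
t 20.5 p [ 0.5113 -0.1088  0.0764] F [-1.0765 -0.538   2.5085] M [0.0646 0.0535 0.0122] yaw -93.62 w -0.0002 q6 68.6 tau6 -0.0
t 20.75 p [ 0.5113 -0.1088  0.0754] F [-0.7175  0.8378  2.2915] M [ 0.0286  0.0678 -0.032 ] yaw -93.62 w -0.0001 q6 68.6 tau6 0.0
t 21.0 p [ 0.5113 -0.1088  0.0743] F [-0.1471 -0.3456  3.2239] M [0.0804 0.1441 0.0232] yaw -93.63 w -0.0001 q6 68.6 tau6 0.0
t 21.25 p [ 0.5113 -0.1088  0.0733] F [-0.4104 -0.0067  4.7275] M [0.0836 0.1193 0.0085] yaw -93.62 w 0.0003 q6 68.6 tau6 0.0
```

```bash
python3 -m inch '[[[-1,0,0,-0.05,0,0,0],[-1,0,0,-0.05,0,0,0]]]' >/dev/null; python3 o.py;python3 -m inch '[[[-1,0,0,-0.05,0,0,0],[-1,0,0,-0.05,0,0,0]]]' >/dev/null; python3 o.py;python3 -m inch '[[[-1,0,0,-0.03,0,0,0],[-1,0,0,-0.03,0,0,0],[-1,0,0,-0.03,0,0,0]]]' >/dev/null; python3 o.py
```

```text
t 21.5 p [ 0.5113 -0.1088  0.0728] F [-1.4584  0.1764  4.6154] M [ 0.0533  0.1522 -0.0123] yaw -93.63 w -0.0001 q6 68.6 tau6 0.0
t 21.75 p [ 0.5113 -0.1088  0.0723] F [-0.6724  0.8921  4.5096] M [0.0683 0.0681 0.0075] yaw -93.63 w 0.0001 q6 68.6 tau6 0.0
t 22.125 p [ 0.5113 -0.1088  0.0721] F [-1.8274 -0.4293  4.4075] M [ 0.0921  0.1562 -0.0083] yaw -93.62 w 0.0002 q6 68.6 tau6 -0.0
```

```bash
python3 -m inch '[[[-1,0,0,-0.04,0,0,0],[-1,0,0,-0.04,0,0,0]]]' >/dev/null; python3 o.py;python3 -m inch '[[[-1,0,0,-0.03,0,0,0],[-1,0,0,-0.03,0,0,0]]]' >/dev/null; python3 o.py;python3 -m inch '[[[-1,0,0,-0.03,0,0,0],[-1,0,0,-0.03,0,0,0]]]' >/dev/null; python3 o.py
```

```text
t 22.375 p [ 0.5113 -0.1088  0.072 ] F [-1.9096  0.1709  8.7142] M [0.1042 0.3309 0.0013] yaw -93.62 w 0.0002 q6 68.6 tau6 -0.0
t 22.625 p [ 0.5113 -0.1088  0.0719] F [-2.8971  0.9523 11.494 ] M [ 0.1394  0.465  -0.0019] yaw -93.62 w -0.0001 q6 68.6 tau6 -0.0
t 22.875 p [ 0.5113 -0.1088  0.0719] F [-2.4255  1.7413 14.2169] M [ 0.2147  0.594  -0.057 ] yaw -93.62 w 0.0003 q6 68.6 tau6 -0.001
```

Bottomed out at 14 N, so I'll release the key and back off upwards.

```bash
python3 -m inch '[[[-1,0,0,0.3,0,0,0],[-1,0,0,0.8,0,0,0],[-1,0,0,3,0,0,0],[-1,0,0,8,0,0,0],[-1,-2,-6,13,0,0,0],[-1,-4,-12,13,0,0,0],[-1,-8,-18,13,0,0,0],[-1,-10,-24,13,0,0,0],[-1,-10,-24,13,0,0,0],[-1,-10,-24,13,0,0,0]]]' ; python3 o.py
python3 - <<'E'
from rig import env
import cv2
cv2.imwrite("pics/tE.png",cv2.resize(env.get_image("top")["frame"][140:260,300:430,::-1],(650,600),interpolation=cv2.INTER_CUBIC))
cv2.imwrite("pics/sE.png",cv2.resize(env.get_image("side")["frame"][185:310,260:400,::-1],(672,600),interpolation=cv2.INTER_CUBIC))
E
```

```text
time_s: 24.12
position: [0.4104, -0.35, 0.2004]
tool_rot: [[-0.066, -0.001, 0.998], [-0.998, 0.001, -0.066], [-0.001, -1.0, -0.001]]
ft_force: [-0.6, -0.1, 0.2]
grip_width: 0.0002
t 24.125 p [ 0.4104 -0.35    0.2004] F [-0.5805 -0.1362  0.2451] M [ 0.0189  0.0141 -0.0186] yaw -93.79 w 0.0002 q6 40.7 tau6 -0.234
```

View pics/tE.png

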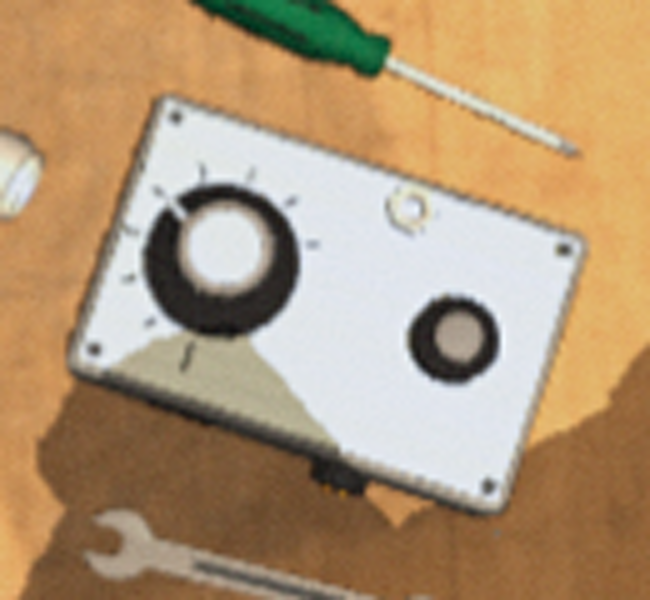

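View pics/sE.png

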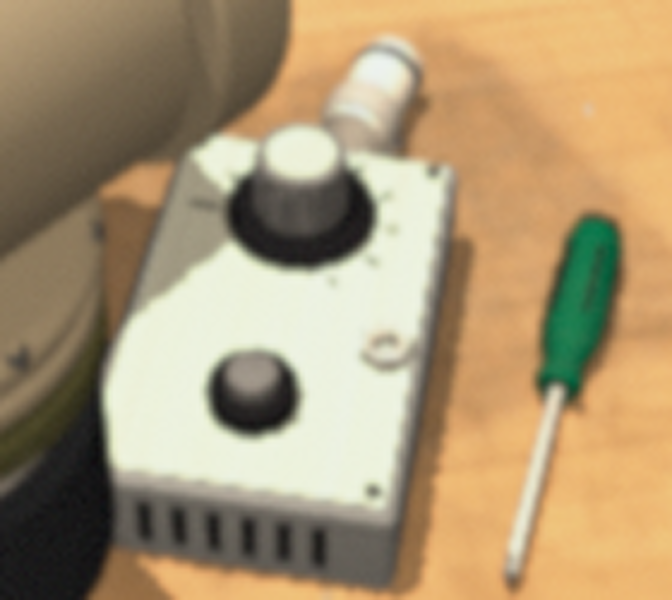

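The line at (180,208) points at the 4th short mark (157,190). The key is back up at (460,336), where it started. The nut, screwdriver, spanner and clamp haven't moved.

```bash
python3 -m inch '[[[-1,0,0,0,0,0,0],[-1,0,0,0,0,0,0]]]'; python3 -c "
from rig import env
print(env.close_job())"
```

```text
time_s: 24.48
position: [0.4117, -0.3479, 0.2011]
tool_rot: [[-0.062, 0.0, 0.998], [-0.998, 0.0, -0.062], [-0.0, -1.0, 0.0]]
ft_force: [-0.7, -1.1, 0.4]
grip_width: -0.0
the job is handed in; nothing more can be done
None
```

The dial is set to notch 4, the set key has been pressed and released, and the job was handed in at about 24.5 s.

- **Dial:** I wound it anticlockwise from notch 2 to the end stop and held it there at about 0.47 N m. I then turned it clockwise four clicks, stopped just after the fourth snap with almost no torque on the knob, and let go.
- **Key:** I pressed it with the closed fingers about 4.5 mm by the arm's reading, until it bottomed out. The highest force was 14 N; then I backed away.
- **Last checks:** In the final top picture the white line points at the fourth short mark. The key sits at the same pixel positions as at the start, so it came up again. The nut, screwdriver and clamp look unmoved, and so does the spanner in the top picture; the arm hid it in the side one. The arm was clear of everything at hand-in.
- **Disagreement:** I first took the key top to be at 69 mm, but the three cameras together put it at about 76 mm, and touching it confirmed that. No other check failed.

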